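Set the tablet cradle's sprung leg to its mark and lock it

ROBOT

A 6-joint arm with a two-finger parallel gripper is mounted at the origin on the work surface. World frame = base frame: x ahead of the robot, y to its left, z up, the work surface at z = 0. Lengths are in mm, angles in rad, forces in N, time in s.
With the tool pointing down it reaches from about 375 to 925 mm from the base axis. Payload 5.7 kg.
Tool frame: the origin (TCP) lies midway between the tips of the shut fingers; the grasp point (between the pads) lies 19 mm behind it (manip.grasp_offset is the z of the grasp point in the tool frame, in mm); z points along the fingers, y is the direction in which the jaws open and shut (so a half turn about z gives the same grasp; the last joint's range is limited). The gripper opens to 88 mm and grips with 3 to 60 N. Pads are 20 mm wide; open, the fingers measure 115 mm over their backs; the gripper's body (75 mm by 178 mm) begins 61 mm behind the grasp point.
Start: joints at [1.166, 0.359, 1.51, -0, 1.272, -0.115], TCP at [171.448, 574.948, 200.923] pointing down, gripper open.
Joint ranges: [-2.97, 2.97], [-1.01, 2.36], [0.21, 2.38], [-0.96, 4.11], [0.2, 2.71], [-2.98, 2.98]. Speed limits (rad/s): [2.39, 2.39, 3.14, 3.14, 3.14, 3.14].

INTERFACE

Orientations are given as a rotation vector (axis times angle).
In Python, from cell import manip, imaging gives the robot as it stands. The module is installed in compiled form; this text tells all that it offers.
- The arm moves only by the tool send_rows, never from a script. Its argument "rows" is text: rows parted by semicolons, each of 7 numbers parted by spaces: the shift along the tool's x, y, z normalised to -1 to 1, where 1 is 0.4 m, then the turn, a rotation vector about the tool's x, y, z normalised to -1 to 1, where 1 is pi rad, then the closure, from 0 (fully open) to 1 (shut). In form: dx dy dz rx ry rz hand; .... A call has 1 to 10 rows; each row shifts and turns the commanded pose from where the row before left it, along the tool's axes as they then stand; what a row does not reach is not made up. A row lasts 1/10 s, in which the tool goes at most 50 mm and 8.59 degrees, less where a joint would pass 70% of its speed; a pose out of reach is approached as far as the arm can. A call with a number of a shift or a turn outside -1 to 1 is refused whole. A call with a gripper value outside its range is refused whole. The fingers move at their own pace and stop on an object; "newtons" is the grip in N (left out, the last holds). Time passes only in rows, so rows that do not move let the fingers close. It gives the time, the measured TCP pose, the force and the opening at its end, in the units of the state.
- manip.read_state(): the state, without advancing time (a new reading comes with each control period).
- imaging.grab_frame(name): name is "side" or "top" or "wrist"; returns a dict with "color" (420x560x3 uint8, red, green, blue), "vfov" (degrees; the focal length in pixels is half the picture's height over the tangent of half this angle, whatever the lens; pixels are square), "cx", "cy" (the principal point, pixels), "R" (3x3) and "t" (3): a world point X has camera coordinates R X + t; the wrist camera has in their place "hand_eye" (4x4, takes a point from camera to tool coordinates, whose origin is the TCP and whose axes are the flange's). Camera axes: x right, y down, z forward; pixel columns grow to the right and rows downward; lengths in mm; the calibration is good to about 2 mm. A picture is of the moment at which its call begins: read the wrist's pose just before it. There is no depth.
- manip.job_done(): hands the job in, once; it reports no verdict.
The state is a dict: "clock": time; "qpos": joint angles; "joint_velocities": joint speeds; "tau": joint torques, N m; "tool_pos": TCP position; "eef_rot": TCP orientation; "wrist_force": force on the tool from outside, world axes, zero at the start; "torque": the same for the moment, N m; "gripper_width": finger opening in mm.
Only numpy, scipy, OpenCV 4.12 (cv2) and the standard library are available. Lean on these libraries where they do the work, as an engineer would, in place of code of your own. Each camera call takes 0.05 s, during which the arm holds its last target.

TASK

Get the ordering tablet's table cradle ready for the tablet: put the fingers around the head of its spring-loaded sliding leg and draw it out, lever still open, until the fin on the head points at the steel marker on the ruler. Keeping the leg at the marker, squeeze the cam lever on the head's side fully closed, and finish like that, still holding the leg at the marker with the lever squeezed shut: do not let go at the end. Leave the marker where it is set and do not disturb the shakers, cup and plate.

Things in the scene. Friction and masses are not known exactly. Their poses are not given: they have to be found in the camera images.
- holder: Fixed black tablet cradle. Steel base plate 330 x 160 x 10 mm (x -180..150, y +-80 mm). Origin at table height under the housing's mouth; x runs from the mouth back along the housing, y left, z up. Housing: x 0..140, 60 mm wide, top 56 mm high; fixed jaw at its end 74 mm high. The leg slides out of the mouth along -x.
- leg: Aluminium leg on two rods, axes parallel to the cradle's, origin at table height under its head's middle. Slides only along x, out along -x, 0 to 100 mm (fully home: origin at x = -60 mm in the cradle). Starts 0 to 14 mm out; the marker needs 45 to 80. A 60 N/m spring pulls it home (3 to 5 N at the marker), friction 1 N: let go, it runs back, even with the lever closed.
- grip (a point): Grip point on the head: mid neck, 55 mm above the table, at y = -1 mm in the leg. Neck: 44 mm long in x, y -11..15 mm, 30 to 76 mm above the table. Over neck and lever along y: 44 mm open, 32 closed. At its outer end a plate (x -30..-22, y +-40, 26 to 76 mm high): fingers straddling the neck from above, up to 75 mm apart, pull on its inner face without gripping.
- fin_tip (a point): Tip of the fin, mid thickness, at (-26, 52, 34) mm in the leg. The fin is a thin blade, 4 mm in x, that sticks out from the plate at the head's outer end along +y to y = 52 mm, 30 to 38 mm above the table.
- mark_tip (a point): Tip of the steel marker facing the fin, 34 mm above the table; axes parallel to the cradle's. The marker is an upright blade, 4 mm in x, 22 mm in y (55 to 77 mm in the cradle), top 38 mm high, on the ruler strip at the cradle's +y side. Fin and marker agree when both tips have the same x in the cradle (3 mm apart in y). Stiff, but can be pushed along x.
- lever (a joint): Sliding cam lever: black paddle on the neck's -y side, 34 mm in x, 36 to 74 mm above the table, 6 mm thick, carried by the leg. 0 = open (outer face y = -29 mm in the leg), 0.012 m = fully closed (y = -17). Starts at 0 to 0.002, slides to +y against 9 N of friction, stays where left. Squeezing neck and paddle along y with clearly more than 9 N closes it.
- lever_face (a point): Centre of the lever's outer face, 55 mm above the table.
- salt: Bystander: steel shaker, 42 mm across, 74 mm high, loose, origin under its centre. On the +y side of the cradle.
- pepper: Bystander: like the salt shaker, beside it.
- cup: Bystander: white cup, 76 mm across, 65 mm high, loose, origin under its centre. On the -y side of the cradle.
- plate: Bystander: white plate, 220 mm across, 20 mm high, loose, origin under its centre, to the robot's right.

How it is judged (in metres and radians):
On the way, in this order (a step that is already met when the one before it is completed fails the run):
1. the leg is held with its fin at the marker (within 5 mm) while the lever is still open (x of fin_tip in the frame of mark_tip between -0.005 and 0.005 m and value of joint lever below 0.005 m and contact force between the fingers and leg above 0.5 N), for 0.2 s.
2. the lever is closed while the fingers hold the leg at the marker (x of fin_tip in the frame of mark_tip between -0.005 and 0.005 m and value of joint lever above 0.01 m and contact force between the fingers and leg above 3 N and horizontal distance between the grasp point and grip below 0.022 m), for 0.2 s.
At the end, for the whole second after the job is handed in: Fin tip within 5 mm of the marker along the leg's travel, lever at least 10 of 12 mm closed, the leg at rest with its neck and lever between the fingers (grasp point within 22 mm of the grip point horizontally, contact force over 3 N), still held (all of step 2 and linear speed of leg below 0.01 m/s); the arm keeps its last pose, push and grip.
It fails at once if the lever was closed while the leg was off its mark (value of joint lever above 0.008 m and not (x of fin_tip in the frame of mark_tip between -0.008 and 0.008 m)).
It fails at once if the marker was pushed off its setting (4 mm) (distance of mark_tip from where it was at the start of the episode above 0.004 m).
It fails at once if a shaker, the cup or the plate was moved by 20 mm or tipped (distance of any of salt, pepper, cup, plate from where it was at the start of the episode above 0.02 m or angle between any of salt, pepper, cup, plate's own z axis and vertical above 0.3 rad).
It also fails if it takes over 35 s, if anything falls off the work surface, if the arm or the gripper's body presses on something with over 40 N, if the wrist force passes 120 N, or if a joint passes its speed limit or range.

## Working session

There is one attempt and no reset: what is moved stays moved. The work goes in short steps, Python scripts to look and compute and a tool call to move; the robot and the scene stay as the last step left them, time stands still between calls to the robot, and variables do not carry over. Pictures are saved under pics/ and viewed, and the job is handed in when it is done.

Besides the shell and the picture viewer there is one more tool, called after "Emit:" by a JSON object that holds its "api" and its "payload", one argument or row to a line. send_rows: Moves the arm, as the interface text tells. Its arguments: {"type":"object","properties":{"rows":{"type":"string"},"newtons":{"type":"number"}},"required":["rows"]}

```bash
mkdir -p pics
python3 - <<'E'
from cell import manip, imaging
import cv2
s=manip.read_state()
for k,v in s.items(): print(k,v)
print(manip.grasp_offset)
for n in ["side","top","wrist"]:
    f=imaging.grab_frame(n)
    cv2.imwrite(f"pics/{n}0.png",f["color"][:,:,::-1])
    print(n,{k:v for k,v in f.items() if k!="color"})
E
```

```text
clock 0.0
qpos [ 1.16590277e+00  3.59487549e-01  1.51143860e+00 -3.38196944e-05
  1.27245676e+00 -1.15068934e-01]
joint_velocities [-0.00066297  0.00029813 -0.00048793 -0.00033043 -0.00012022 -0.00072681]
tau [-6.18661561e-04 -5.15386677e+01 -2.70719254e+01  6.74007554e-02
  3.51661316e-02 -1.84291052e-04]
tool_pos [171.18646573 574.30825132 200.11765315]
eef_rot [-4.53586159e-01 -3.10824089e+00  2.73028774e-03]
wrist_force [-0.22123091  0.02940889  0.5672936 ]
torque [ 0.00228405 -0.02457059  0.06147746]
gripper_width 87.98598327510275
-18.700000000000003
side {'vfov': 44.55522477915796, 'cx': 281.2249158700727, 'cy': 204.93045945233678, 'R': array([[ 0.95801351, -0.28663659, -0.00704077],
       [-0.16787272, -0.54082857, -0.82421066],
       [ 0.23244108,  0.7907869 , -0.56623954]]), 't': array([-587.1832252 ,   97.36524343, 1434.10855519])}
top {'vfov': 49.02810226230171, 'cx': 280.3842833945206, 'cy': 213.62341930056945, 'R': array([[-0.00144483, -0.99996319, -0.00845754],
       [-0.98651345,  0.00280957, -0.16365608],
       [ 0.16367381,  0.00810702, -0.9864812 ]]), 't': array([ -75.38767946,  584.61526495, 1476.6410955 ])}
wrist {'vfov': 68.88257139609998, 'cx': 275.4670604973047, 'cy': 207.9918745822927, 'hand_eye': array([[ 1.07244401e-03, -9.58357261e-01, -2.85569973e-01,
         7.86946271e+01],
       [ 9.99998618e-01,  1.39055310e-03, -9.11174703e-04,
         6.27018566e-02],
       [ 1.27033111e-03, -2.85568602e-01,  9.58357428e-01,
        -1.83744926e+02],
       [ 0.00000000e+00,  0.00000000e+00,  0.00000000e+00,
         1.00000000e+00]])}
```

View pics/side0.png

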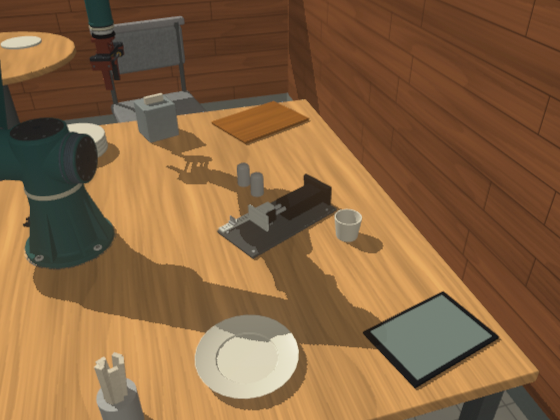

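View pics/top0.png

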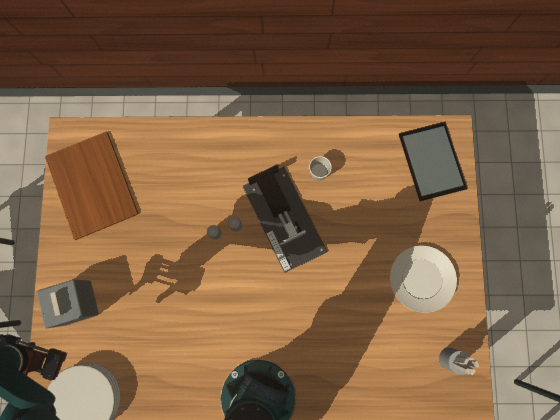

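View pics/wrist0.png

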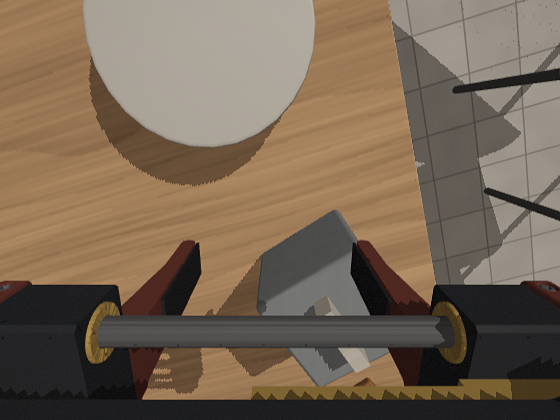

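The side view shows the cradle around (275,215) with the leg toward lower left. In the top view it sits around (285,220) with its mouth toward the robot, the shakers at (214,232) and (235,224), and the cup at (320,167). Next I'll enlarge both.

Run:
```python
import cv2
a=cv2.imread("pics/top0.png")[155:280,195:345]
cv2.imwrite("pics/topc.png",cv2.resize(a,None,fx=4.8,fy=4.8,interpolation=cv2.INTER_CUBIC))
a=cv2.imread("pics/side0.png")[155:260,205:345]
cv2.imwrite("pics/sidec.png",cv2.resize(a,None,fx=5.6,fy=5.6,interpolation=cv2.INTER_CUBIC))
```

```text
(no output)
```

View pics/topc.png

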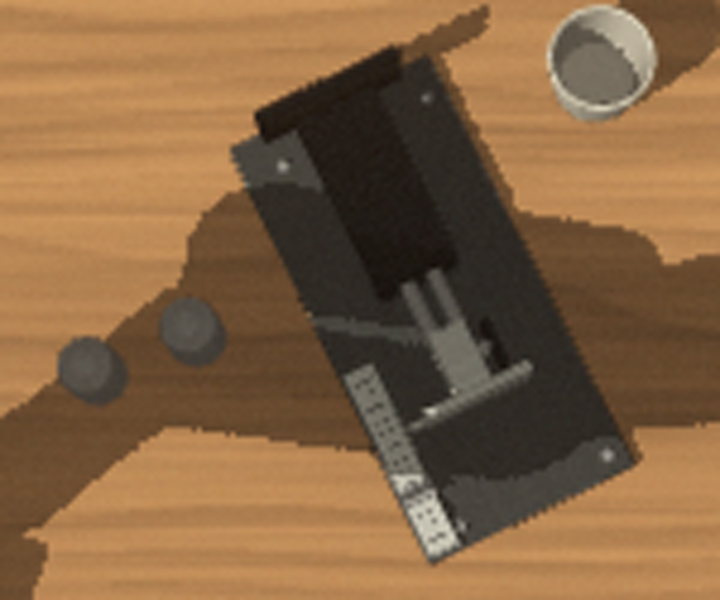

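View pics/sidec.png

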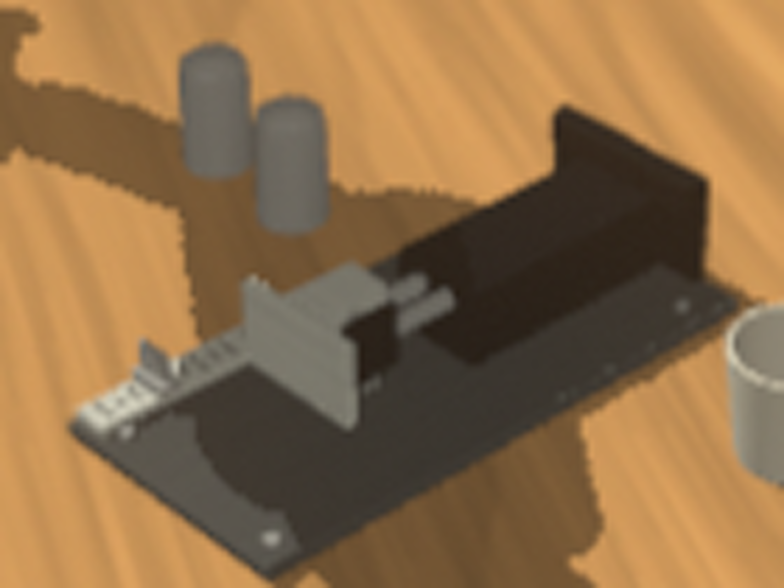

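The top crop shows base plate corners at (232,150), (430,58), (638,462) and (433,563). The fin is near (412,430) and the marker near (405,482). The side crop shows the marker top near (152,347).

```bash
cat > h.py <<'E'
import numpy as np
from scipy.spatial.transform import Rotation as Ro
def foc(f): return f["color"].shape[0]/2/np.tan(np.radians(f["vfov"]/2))
def RT(f,s=None):
    if "R" in f: return f["R"],f["t"]
    T=np.eye(4);T[:3,:3]=Ro.from_rotvec(s["eef_rot"]).as_matrix();T[:3,3]=s["tool_pos"]
    W=T@np.array(f["hand_eye"]); R=W[:3,:3].T; return R,-R@W[:3,3]
def cast(f,uv,z,s=None):
    R,t=RT(f,s);F=foc(f)
    d=R.T@np.array([(uv[0]-f["cx"])/F,(uv[1]-f["cy"])/F,1]);c=-R.T@t
    return c+d*(z-c[2])/d[2]
def proj(f,X,s=None):
    R,t=RT(f,s);p=R@np.asarray(X,float)+t
    return foc(f)*p[:2]/p[2]+[f["cx"],f["cy"]]
E
python3 - <<'E'
from h import *
from cell import imaging
f=imaging.grab_frame("top");g=imaging.grab_frame("side")
c=lambda u,v:((u+.5)/4.8+195-.5,(v+.5)/4.8+155-.5)
P=[cast(f,c(*p),10) for p in [(232,150),(433,62),(638,462),(433,563)]]
for p in P: print(p.round(1))
for i in range(4): print(np.linalg.norm(P[i]-P[(i+1)%4]).round(1))
A,B,C,D=P  # A:(+150,+80) B:(150,-80) C:(-180,-80) D:(-180,80)
ex=(A-D+B-C);ex/=np.linalg.norm(ex);th=np.arctan2(ex[1],ex[0]);ey=np.array([-ex[1],ex[0],0])
cen=sum(P)/4;O=cen+15*ex;O[2]=0
print("th",th,"O",O.round(1))
loc=lambda X:(((X-O)@ex).round(1),((X-O)@ey).round(1))
print("fin",loc(cast(f,c(412,430),38)),"platecorner +y top",loc(cast(f,c(428,413),76)),"plate -y",loc(cast(f,c(530,368),76)))
print("marker",loc(cast(f,c(405,482),38)))
s=lambda u,v:((u+.5)/5.6+205-.5,(v+.5)/5.6+155-.5)
print("side marker",loc(cast(g,s(152,345),38)),loc(cast(g,s(272,577),10)),loc(cast(g,s(70,428),10)),"side plate top",loc(cast(g,s(246,284),76)),loc(cast(g,s(356,345),76)))
for n,p in [("salt",(93,365)),("pep",(190,325))]: print(n,cast(f,c(*p),74).round(0))
print("cup",cast(f,c(602,60),65).round())
E
```

```text
[687.7  52.   10. ]
[752.  -91.8  10. ]
[ 464.  -233.9   10. ]
[394.4 -90.8  10. ]
157.6
321.1
159.2
326.2
th 0.4555809105062135 O [588.  -84.5   0. ]
fin (np.float64(-89.9), np.float64(52.9)) platecorner +y top (np.float64(-87.9), np.float64(39.6)) plate -y (np.float64(-91.0), np.float64(-35.3))
marker (np.float64(-119.8), np.float64(72.9))
side marker (np.float64(-125.1), np.float64(72.0)) (np.float64(-177.0), np.float64(-82.2)) (np.float64(-176.7), np.float64(75.8)) side plate top (np.float64(-89.5), np.float64(37.6)) (np.float64(-84.2), np.float64(-39.1))
salt [525. 138.  74.]
pep [552.  73.  74.]
cup [ 738. -209.   65.]
```

The side and top views roughly agree: the cradle origin is near (588,-85), yaw about 26°, and the leg is almost home. The marker's x is still uncertain. I'll turn the tool so the wrist camera sits on the fin and marker side, move above the head, and look from there.

Emit:
{"api": "send_rows", "payload": {
  "rows": "0 0 0 0 0 -0.0474 0;0 0 0 0 0 -0.0474 0;0 0 0 0 0 -0.0474 0;0 0 0 0 0 -0.0474 0;0 0 0 0 0 -0.0474 0;0 -0.06 0 0 0 0 0;-0.0035 -0.11 0.01 0 0 0 0;-0.0035 -0.11 0.01 0 0 0 0;-0.0035 -0.11 0.01 0 0 0 0;-0.0035 -0.11 0.01 0 0 0 0"
}}

```text
clock: 1.25
tool_pos: [264.8, 396.3, 184.8]
eef_rot: [-0.709, 3.06, -0.0]
wrist_force: [0.9, -0.1, -0.1]
gripper_width: 87.8
```

Emit:
{"api": "send_rows", "payload": {
  "rows": "-0.0035 -0.11 0.01 0 0 0 0;-0.0035 -0.11 0.01 0 0 0 0;-0.0035 -0.11 0.01 0 0 0 0;-0.0035 -0.11 0.01 0 0 0 0;-0.0035 -0.11 0.01 0 0 0 0;-0.0035 -0.11 0.01 0 0 0 0;-0.0035 -0.11 0.01 0 0 0 0;-0.0035 -0.11 0.01 0 0 0 0;-0.0035 -0.11 0.01 0 0 0 0;-0.0035 -0.11 0.01 0 0 0 0"
}}

```text
clock: 2.25
tool_pos: [470.8, 6.8, 144.9]
eef_rot: [-0.708, 3.06, -0.0]
wrist_force: [-0.5, 0.5, -0.3]
gripper_width: 88.0
```

Emit:
{"api": "send_rows", "payload": {
  "rows": "-0.0035 -0.11 0.01 0 0 0 0;-0.0035 -0.11 0.01 0 0 0 0;-0.0035 -0.11 0.01 0 0 0 0;0 0 0 0 0 0 0;0 0 0 0 0 0 0;0 0 0 0 0 0 0"
}}

```text
clock: 2.85
tool_pos: [530.9, -107.1, 132.7]
eef_rot: [0.708, -3.059, -0.002]
wrist_force: [-0.5, -0.2, -0.3]
gripper_width: 88.0
```

Run:
```python
from h import *
from cell import manip, imaging
import cv2,pickle
s=manip.read_state()
for k in ["clock","tool_pos","eef_rot","qpos","wrist_force","gripper_width"]: print(k,s[k])
print(Ro.from_rotvec(s["eef_rot"]).as_matrix().round(3))
f=imaging.grab_frame("wrist");pickle.dump((f,s),open("w1.pkl","wb"))
cv2.imwrite("pics/w1.png",f["color"][:,:,::-1])
```

```text
clock 2.85
tool_pos [ 530.89187651 -107.14592625  132.73017381]
eef_rot [ 7.08339649e-01 -3.05945675e+00 -1.56276317e-03]
qpos [-3.26867807e-01  3.50096913e-01  1.71585315e+00  2.39489398e-04
  1.07719261e+00 -2.35280967e+00]
wrist_force [-0.54842069 -0.15275671 -0.34856952]
gripper_width 88.0286088328829
[[-0.898 -0.439 -0.001]
 [-0.439  0.898  0.001]
 [ 0.001  0.001 -1.   ]]
```

View pics/w1.png

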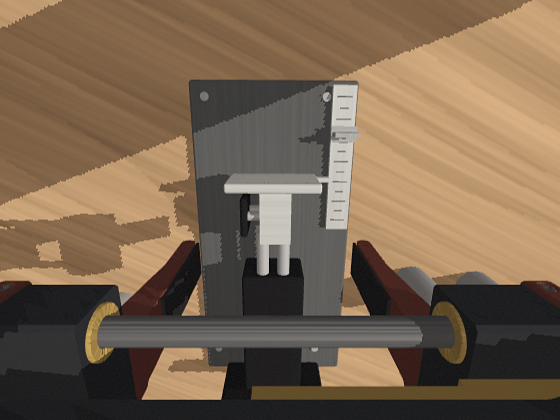

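The wrist view shows the head at about (273,215), the lever at (245,214), the fin at (325,180) and the marker at (344,132). I'll zoom in on these.

Run:
```python
import cv2
a=cv2.imread("pics/w1.png")[70:290,180:380]
cv2.imwrite("pics/w1c.png",cv2.resize(a[50:170,:],None,fx=4,fy=4,interpolation=cv2.INTER_CUBIC))
```

```text
(no output)
```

View pics/w1c.png

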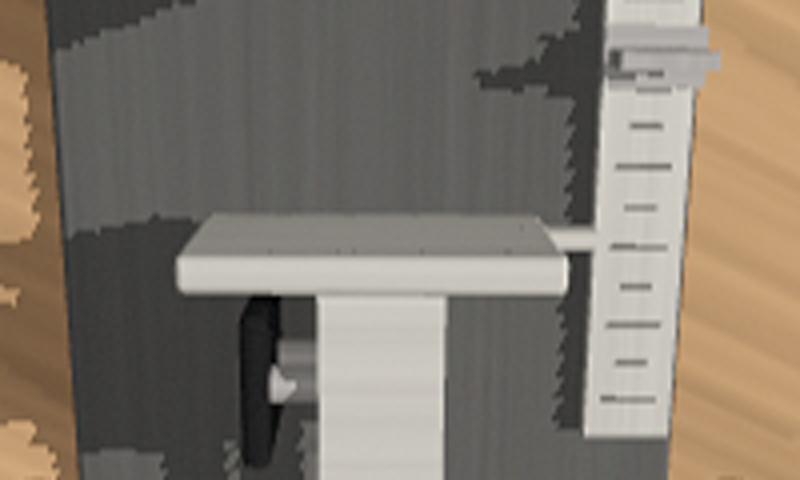

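Run:
```python
from h import *
import pickle
f,s=pickle.load(open("w1.pkl","rb"))
c=lambda x,y:(180+(x+.5)/4-.5,120+(y+.5)/4-.5)
P={n:cast(f,c(*p),z,s)for n,p,z in [("fin",(596,239),38),("mark",(612,60),38),("markend",(718,60),38),("plateL",(180,258),76),("plateR",(566,258),76),("plateLo",(205,216),76),("neckL",(317,297),76),("neckR",(446,297),76),("leverT",(244,310),74),("leverB",(246,400),74)]}
a=P["plateR"]-P["plateL"];print("|plate|",np.linalg.norm(a))
b=np.array([[190,81],[357,81],[338,363],[209,363]],float)
Q=[cast(f,q,10,s) for q in b];print([q.round(1) for q in Q],[np.linalg.norm(Q[i]-Q[(i+1)%4]).round(1) for i in range(4)])
print("th plate",np.degrees(np.arctan2(-a[0],a[1])))
e=Q[2]-Q[1]+Q[3]-Q[0]; th=np.arctan2(e[1],e[0]);print(np.degrees(th))
ex=np.array([np.cos(th),np.sin(th),0]);ey=np.array([-ex[1],ex[0],0])
O=sum(Q)/4+15*ex;print("O",O)
for n,p in P.items(): print(n,p.round(1),((p-O)@ex).round(1),((p-O)@ey).round(1))
print("tcp",((s["tool_pos"]-O)@ex),((s["tool_pos"]-O)@ey))
```

```text
|plate| 77.27374457050948
[array([ 466.3, -227.2,   10. ]), array([397.9, -87.7,  10. ]), array([686.3,  54.8,  10. ]), array([756. , -87.4,  10. ])] [np.float64(155.3), np.float64(321.7), np.float64(158.4), np.float64(321.6)]
th plate 26.125410723519895
26.02830127119827
O [590.1400618  -80.28794163  10.        ]
fin [488.1 -73.3  38. ] -88.6 51.0
mark [451.3 -89.6  38. ] -128.9 52.5
markend [441.  -68.6  38. ] -128.9 76.0
plateL [ 524.4 -155.6   76. ] -92.1 -38.8
plateR [490.4 -86.2  76. ] -92.2 38.5
plateLo [ 514.4 -154.5   76. ] -100.6 -33.4
neckL [ 519.6 -127.5   76. ] -84.1 -11.5
neckR [ 508.1 -104.1   76. ] -84.2 14.6
leverT [ 529.1 -139.6   74. ] -80.9 -26.5
leverB [ 546.6 -131.3   74. ] -61.5 -26.7
tcp -65.02476840746395 1.8650174983933892
```

The wrist view fits. Base yaw is 26.0°, the neck spans -11.5 to 14.6 (spec -11 to 15), and the fin sits at x=-88.6, so the leg is about 2.5 mm out. The marker is about 41 mm further out. The tool's y has to shift -3 mm. I'll descend with the opening at about 68 mm.

Emit:
{"api": "send_rows", "payload": {
  "rows": "0 -0.0075 0 0 0 0 0.23;0 0 0.05 0 0 0 0.23;0 0 0.05 0 0 0 0.23;0 0 0 0 0 0 0.23;0 0 0 0 0 0 0.23",
  "newtons": 30
}}

```text
clock: 3.4
tool_pos: [532.9, -110.2, 93.2]
eef_rot: [0.709, -3.06, -0.0]
wrist_force: [0.8, 0.3, -0.1]
gripper_width: 67.4
```

```bash
cat > look.py <<'E'
import sys
from h import *
from cell import manip, imaging
import cv2,pickle
n=sys.argv[1]
s=manip.read_state()
for k in ["clock","tool_pos","wrist_force","gripper_width"]: print(k,s[k])
f=imaging.grab_frame("wrist");pickle.dump((f,s),open(n+".pkl","wb"))
cv2.imwrite(f"pics/{n}.png",cv2.resize(f["color"][:,:,::-1],(800,600),interpolation=cv2.INTER_CUBIC))
E
python3 look.py w2
```

```text
clock 3.4
tool_pos [ 532.93116931 -110.23853475   93.18802614]
wrist_force [ 0.80449706  0.30674125 -0.13711862]
gripper_width 67.41792486116444
```

View pics/w2.png

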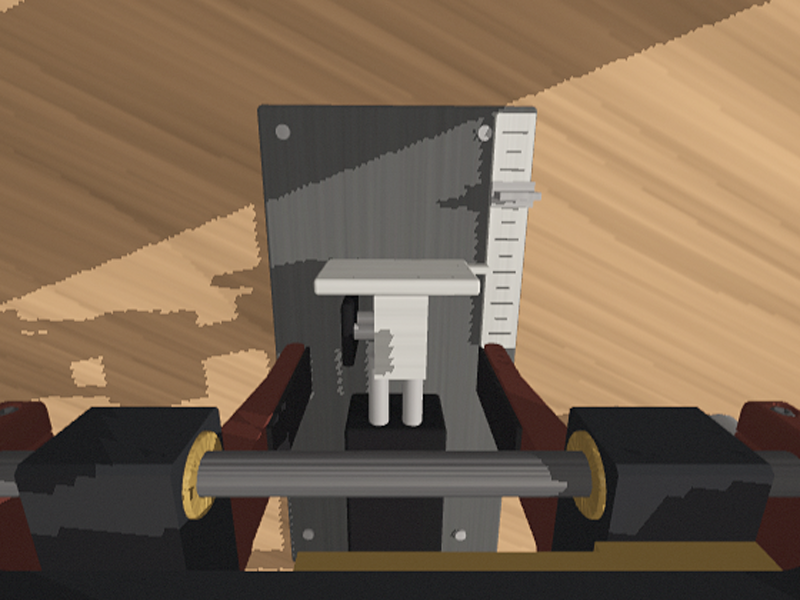

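The fingers straddle the neck evenly, with their inner edges at about u=310 and 480 and neck plus lever spanning 342–428. I'll descend to z≈37.

Emit:
{"api": "send_rows", "payload": {
  "rows": "0 0 0.05 0 0 0 0.23;0 0 0.05 0 0 0 0.23;0 0 0.04 0 0 0 0.23;0 0 0 0 0 0 0.23;0 0 0 0 0 0 0.23"
}}

```text
clock: 3.95
tool_pos: [533.9, -111.0, 37.9]
eef_rot: [-0.708, 3.06, -0.001]
wrist_force: [0.2, -0.6, -0.4]
gripper_width: 67.5
```

```bash
python3 look.py w3
```

```text
clock 3.95
tool_pos [ 533.86175534 -110.96088515   37.88325953]
wrist_force [ 0.21220791 -0.60266654 -0.38801796]
gripper_width 67.54360930161585
```

View pics/w3.png

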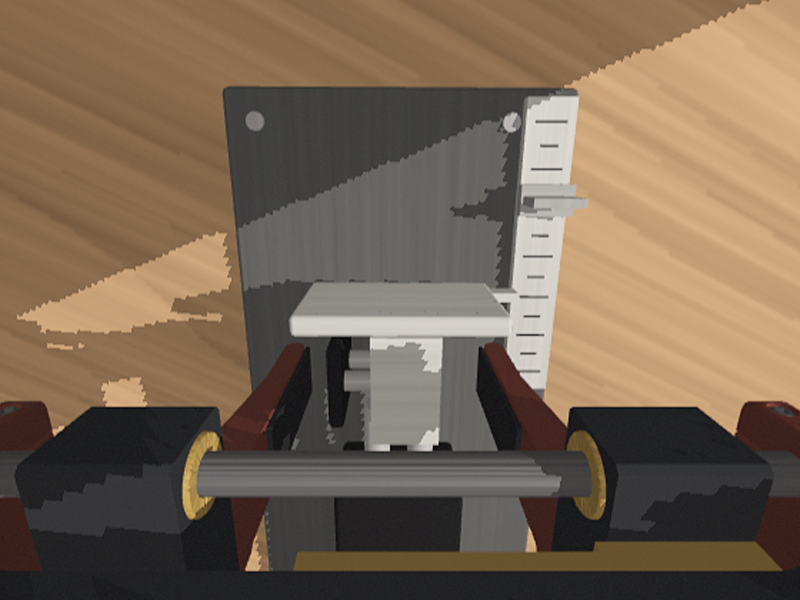

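The fingers are down around the neck without contact (force about 0), with the plate ahead of them. I'll pull 42 mm along tool +x, then look.

Emit:
{"api": "send_rows", "payload": {
  "rows": "0.015 0 0 0 0 0 0.23;0.015 0 0 0 0 0 0.23;0.015 0 0 0 0 0 0.23;0.015 0 0 0 0 0 0.23;0.015 0 0 0 0 0 0.23;0.015 0 0 0 0 0 0.23;0.015 0 0 0 0 0 0.23;0 0 0 0 0 0 0.23;0 0 0 0 0 0 0.23;0 0 0 0 0 0 0.23"
}}

```text
clock: 5.0
tool_pos: [495.1, -129.2, 36.7]
eef_rot: [0.708, -3.06, -0.0]
wrist_force: [1.9, -0.8, 1.4]
gripper_width: 67.9
```

```bash
python3 look.py w4
```

```text
clock 5.0
tool_pos [ 495.10474253 -129.19553455   36.74789781]
wrist_force [ 1.85284902 -0.80785645  1.3505867 ]
gripper_width 67.94086172501412
```

View pics/w4.png

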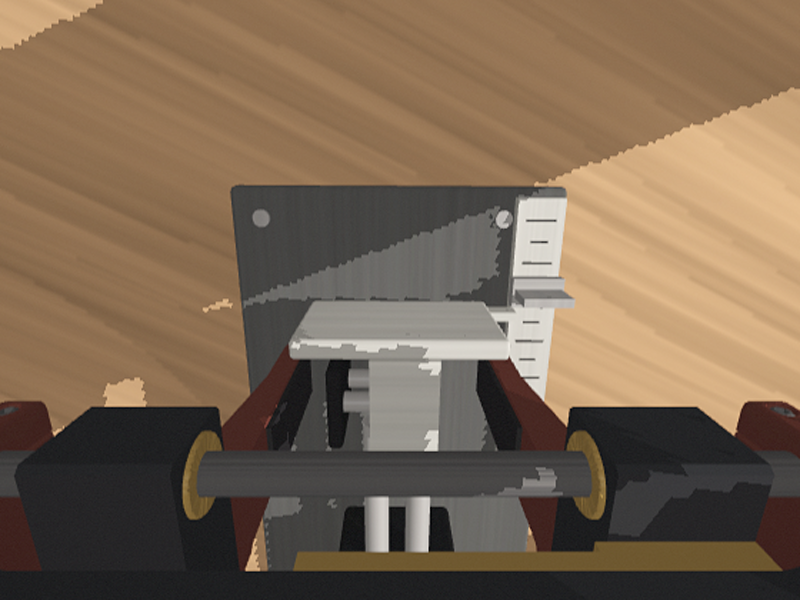

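The leg has come out. The fin at (508,318) is still short of the marker blade at (543,302). I'll zoom to measure the gap.

```bash
cat > zoom.py <<'E'
import sys,pickle,cv2
f,s=pickle.load(open(sys.argv[1]+".pkl","rb"))
a=f["color"][185:260,330:410,::-1]
cv2.imwrite(f"pics/{sys.argv[1]}z.png",cv2.resize(a,None,fx=8,fy=8,interpolation=cv2.INTER_CUBIC))
E
python3 zoom.py w4
```

```text
(no output)
```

View pics/w4z.png

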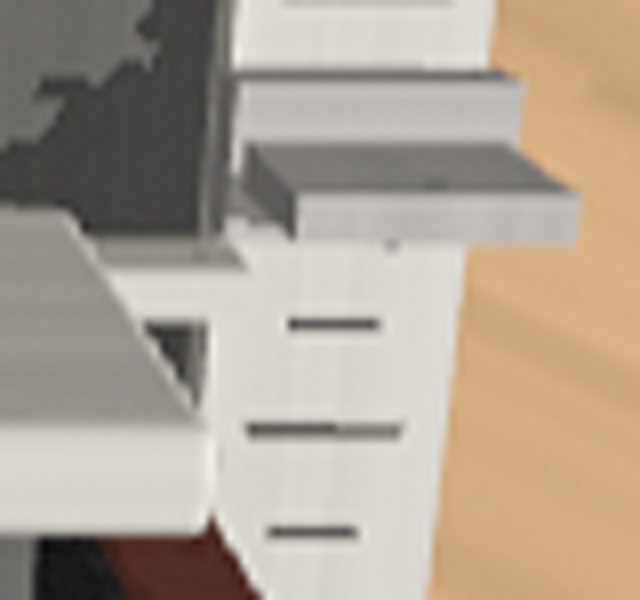

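```bash
cat > gap.py <<'E'
import sys,pickle
from h import *
f,s=pickle.load(open(sys.argv[1]+".pkl","rb"))
th=np.radians(26.05);ex=np.array([np.cos(th),np.sin(th),0]);ey=np.array([-ex[1],ex[0],0])
O=np.array([590.1,-80.3,0])
for a in sys.argv[2:]:
    x,y=map(float,a.split(","));p=cast(f,(330+(x+.5)/8-.5,185+(y+.5)/8-.5),38,s)
    print(a,((p-O)@ex).round(2),((p-O)@ey).round(2))
print("tcp",(s["tool_pos"]-O)@ex,(s["tool_pos"]-O)@ey)
E
python3 gap.py w4 235,268 235,320 235,294 297,192 297,245 297,218
```

```text
235,268 -124.69 50.25
235,320 -120.36 50.59
235,294 -122.53 50.42
297,192 -130.92 54.58
297,245 -126.59 54.96
297,218 -128.8 54.77
tcp -106.81753319579735 -2.210620354931018
```

Fin and marker both measure about 4 mm thick, as specified. The remaining gap is about 6 mm, so I'll move 6 mm.

Emit:
{"api": "send_rows", "payload": {
  "rows": "0.005 0 0 0 0 0 0.23;0.005 0 0 0 0 0 0.23;0.005 0 0 0 0 0 0.23;0 0 0 0 0 0 0.23;0 0 0 0 0 0 0.23;0 0 0 0 0 0 0.23;0 0 0 0 0 0 0.23"
}}

```text
clock: 5.75
tool_pos: [489.7, -131.9, 36.9]
eef_rot: [0.708, -3.06, -0.0]
wrist_force: [1.6, 2.2, -2.3]
gripper_width: 67.8
```

```bash
python3 look.py w5; python3 zoom.py w5
```

```text
clock 5.75
tool_pos [ 489.72422488 -131.857915     36.87728401]
wrist_force [ 1.57016198  2.20362865 -2.32336347]
gripper_width 67.79321803351966
```

View pics/w5z.png

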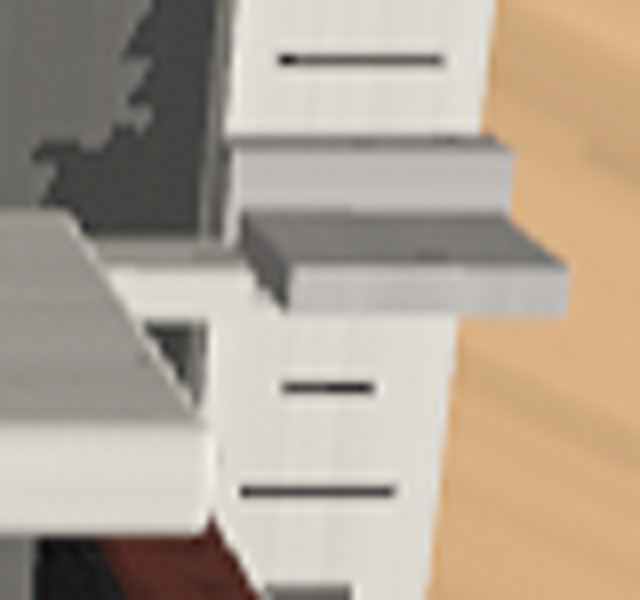

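Fin (268–320) and marker (265–315) agree within 0.4 mm, and the lever is still open. Next I'll hold briefly, then squeeze.

Emit:
{"api": "send_rows", "payload": {
  "rows": "0 0 0 0 0 0 0.23;0 0 0 0 0 0 0.23;0 0 0 0 0 0 0.4;0 0 0 0 0 0 0.5;0 0 0 0 0 0 0.6;0 0 0 0 0 0 0.7;0 0 0 0 0 0 1;0 0 0 0 0 0 1;0 0 0 0 0 0 1;0 0 0 0 0 0 1",
  "newtons": 35
}}

```text
clock: 6.8
tool_pos: [489.6, -130.7, 37.2]
eef_rot: [0.707, -3.061, -0.003]
wrist_force: [-0.0, 6.7, 4.0]
gripper_width: 31.2
```

```bash
python3 look.py w6; python3 zoom.py w6
```

```text
clock 6.8
tool_pos [ 489.55033248 -130.68335444   37.18487001]
wrist_force [-0.01265768  6.67748054  4.02107631]
gripper_width 31.159049877442204
```

View pics/w6z.png

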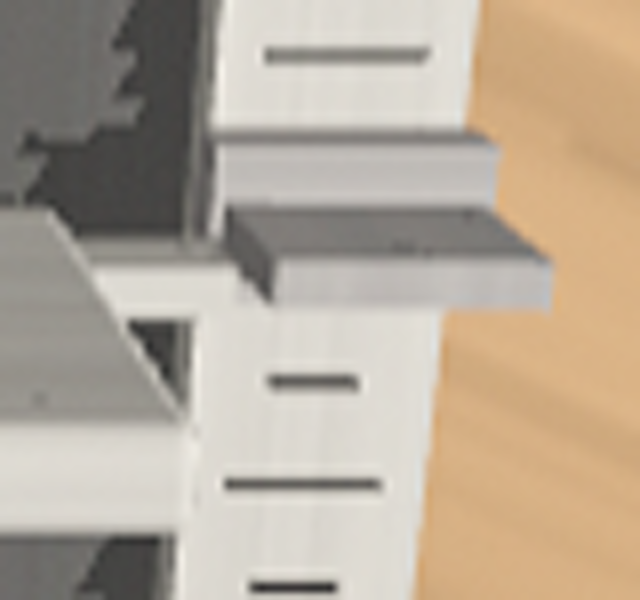

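View pics/w6.png

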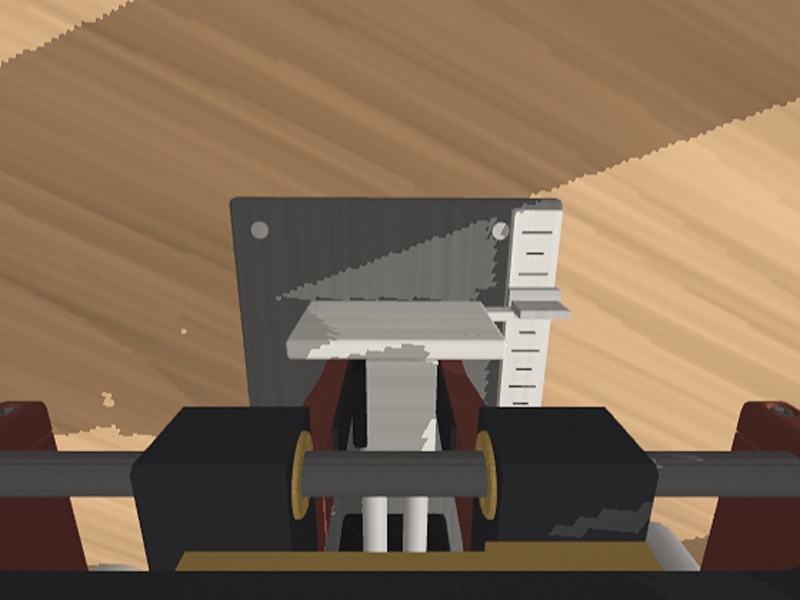

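The lever is closed (opening 31.2 mm, 32 expected), and the fin sits about 0.7 mm short of the marker. I'll let it settle and re-check.

Emit:
{"api": "send_rows", "payload": {
  "rows": "0 0 0 0 0 0 1;0 0 0 0 0 0 1;0 0 0 0 0 0 1;0 0 0 0 0 0 1;0 0 0 0 0 0 1"
}}

```text
clock: 7.35
tool_pos: [489.5, -130.7, 37.2]
eef_rot: [0.707, -3.061, -0.003]
wrist_force: [0.7, 7.3, 4.0]
gripper_width: 30.9
```

```bash
python3 look.py w7; python3 zoom.py w7; python3 gap.py w7 ; python3 -c "
from cell import imaging;import cv2
cv2.imwrite('pics/top7.png',imaging.grab_frame('top')['color'][:,:,::-1])"
```

```text
clock 7.35
tool_pos [ 489.52381705 -130.70466356   37.16477467]
wrist_force [0.66789139 7.27659595 3.99899695]
gripper_width 30.90818432006717
tcp -112.4942409399782 -1.1155455456561814
```

View pics/w7z.png

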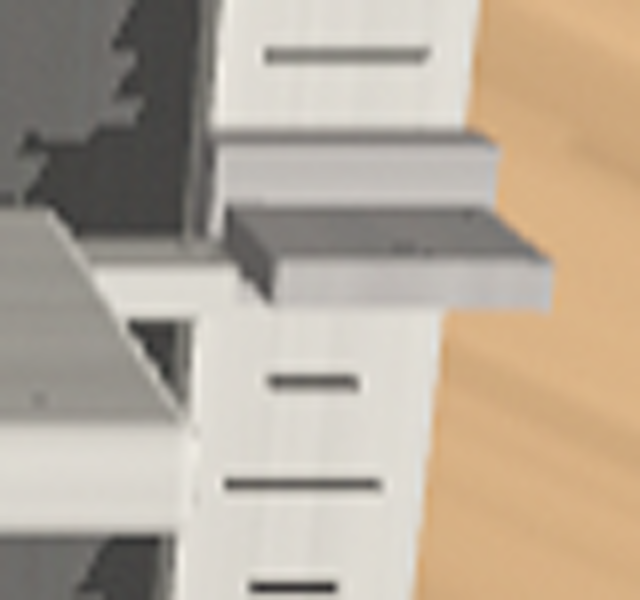

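View pics/top7.png

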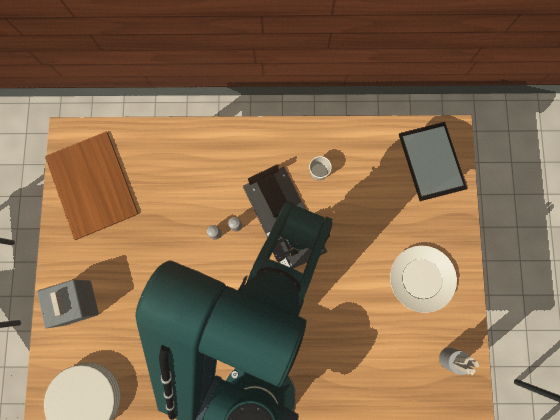

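The wrist picture hasn't changed: fin (265–318) and marker (258–308) still agree to within about 1 mm. In the top view the shakers (213,231), (234,223), the cup (320,167) and the plate (424,279) are where they started. I'll hand it in.

```bash
python3 -c "
from cell import manip
print(manip.job_done()); print(manip.read_state()['gripper_width'])"
```

```text
the job is handed in; nothing more can be done
None
the job is handed in; nothing more can be done
```

I drew the leg out by its end plate with the lever still open, until the fin met the marker. After a short hold there, I squeezed the lever shut with a 35 N grip and handed the job in still holding.

**Last checks:**
- **Fin and marker:** the fin is about 0.7 mm short of the marker, and this did not change between the last two pictures 0.5 s apart.
- **Lever:** the finger opening read 30.9 mm against the 32 mm expected for a closed lever. I take that as fully closed, but the lever position itself is not measured.
- **Grasp point:** about 10–11 mm from the grip point horizontally; the limit is 22 mm.
- **Wrist force:** about 8 N.
- **Surroundings:** the marker showed no sign of having moved, and the shakers, cup and plate were where they started in the top view.
- **Time:** about 7.4 s of the 35 s allowed.

**Disagreement:** lengths measured from the higher wrist view came out 2–3 % short (plate 77.3 mm instead of 80, base 321.7 mm instead of 330). I therefore judged the final alignment by comparing fin and marker directly in the close-up picture.

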